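# Move a row of studio supplies into the new tray in order

## Task

Move the ink bottle, the sharpener, the timer and the glue stick from the wooden tray into the empty grey tray, one to a cell, keeping their order counted from the red end: what stood nearest the red end of the wooden tray must stand nearest the red end of the grey tray, and so on to the last. Stand each one upright on the floor of its cell, and leave the mug and the stapler where they are.

Things in the scene. Friction and masses are not known exactly. Their poses are not given: they have to be found in the camera images.
- old_tray: wooden tray: base 324 x 88 x 6 mm with four wooden cells in a row and a red block (18 x 88 x 32 mm high) at one end. Fixed, on the table at the robot's left or right. Origin: centre of its underside; x runs along the row, the red block at the -x end (towards the robot). Cell centres at x = -117, -39, 39, 117 mm, y = 0; cell floors 10 mm, rims 28 mm above the table.
- new_tray: grey plastic tray: base 324 x 88 x 6 mm, four empty cells in a row, each 73 x 70 mm inside, and a red block (18 x 88 x 32 mm high) at one end. Fixed, beside the old tray. Origin: centre of its underside; x runs along the row, the red block at the +x end (away from the robot). Cell centres at x = -115, -38, 38, 115 mm, y = 0; cell floors 10 mm, rims 28 mm above the table.
- ink: dark red round ink bottle with a black cap: body 47 mm in diameter to 49 mm height, cap 32 mm in diameter, 67 mm high in all, about 0.13 kg. Origin: centre of its underside, z up.
- tub: blue round barrel sharpener (tub), 44 mm in diameter, 59 mm high, about 0.05 kg. Origin: centre of its underside, z up.
- timer: white wind-up timer with a black dial, standing on its foot: 31 mm thick (along its x; the round part to grip is 27 mm thick), 53 mm wide (y), 54 mm high, about 0.09 kg. Origin: under its middle, z up. The dial looks to its -x; at the start its x lies across the row, so that its thin side can be pinched across the tray.
- glue: slim grey-blue glue stick standing upright, 26 mm in diameter, 92 mm high, about 0.03 kg. Origin: centre of its underside, z up.
- cell_ink: square wooden cell of the old tray, outside 78 x 78 x 22 mm, walls 4 mm, inside 70 x 70 mm, floor 4 mm thick; the cell in which the ink bottle stands at the start (the four cells look alike and stay where they are). Fixed. Origin: centre of its underside; x along the row of cells, as in the old tray.
- cell_tub: square wooden cell of the old tray, outside 78 x 78 x 22 mm, walls 4 mm, inside 70 x 70 mm, floor 4 mm thick; the cell in which the sharpener stands at the start (the four cells look alike and stay where they are). Fixed. Origin: centre of its underside; x along the row of cells, as in the old tray.
- cell_timer: square wooden cell of the old tray, outside 78 x 78 x 22 mm, walls 4 mm, inside 70 x 70 mm, floor 4 mm thick; the cell in which the timer stands at the start (the four cells look alike and stay where they are). Fixed. Origin: centre of its underside; x along the row of cells, as in the old tray.
- cell_glue: square wooden cell of the old tray, outside 78 x 78 x 22 mm, walls 4 mm, inside 70 x 70 mm, floor 4 mm thick; the cell in which the glue stick stands at the start (the four cells look alike and stay where they are). Fixed. Origin: centre of its underside; x along the row of cells, as in the old tray.
- mug: green mug, 80 mm in diameter, 94 mm high, on the table to the right. Bystander. Origin: centre of its underside.
- stapler: green stapler, 34 x 128 x 46 mm, on the table to the right. Bystander. Origin: centre of its underside.
Not all that is in view belongs to the job. Of the things shaped like the glue, the grey one is meant.

How it is judged:
At the end, for the whole second after the job is handed in: All four things stand upright (within 0.12 rad) and at rest on the floors of the new tray's cells (within 4 mm in height, centres within 25 mm of the cell centres each way), each in the cell that has the same number, counted from the red end, as the cell it came from in the old tray (((x of cell_ink in the frame of old_tray between -0.137 and -0.097 m and x of ink in the frame of new_tray between 0.0905 and 0.1405 m) or (x of cell_ink in the frame of old_tray between -0.059 and -0.019 m and x of ink in the frame of new_tray between 0.0135 and 0.0635 m) or (x of cell_ink in the frame of old_tray between 0.019 and 0.059 m and x of ink in the frame of new_tray between -0.0635 and -0.0135 m) or (x of cell_ink in the frame of old_tray between 0.097 and 0.137 m and x of ink in the frame of new_tray between -0.1405 and -0.0905 m)) and y of ink in the frame of new_tray between -0.025 and 0.025 m and z of ink in the frame of new_tray between 0.006 and 0.014 m and angle between each of ink, tub, timer, glue's own z axis and vertical below 0.12 rad and linear speed of each of ink, tub, timer, glue below 0.02 m/s and angular speed of each of ink, tub, timer, glue below 0.2 rad/s and ((x of cell_tub in the frame of old_tray between -0.137 and -0.097 m and x of tub in the frame of new_tray between 0.0905 and 0.1405 m) or (x of cell_tub in the frame of old_tray between -0.059 and -0.019 m and x of tub in the frame of new_tray between 0.0135 and 0.0635 m) or (x of cell_tub in the frame of old_tray between 0.019 and 0.059 m and x of tub in the frame of new_tray between -0.0635 and -0.0135 m) or (x of cell_tub in the frame of old_tray between 0.097 and 0.137 m and x of tub in the frame of new_tray between -0.1405 and -0.0905 m)) and y of tub in the frame of new_tray between -0.025 and 0.025 m and z of tub in the frame of new_tray between 0.006 and 0.014 m and ((x of cell_timer in the frame of old_tray between -0.137 and -0.097 m and x of timer in the frame of new_tray between 0.0905 and 0.1405 m) or (x of cell_timer in the frame of old_tray between -0.059 and -0.019 m and x of timer in the frame of new_tray between 0.0135 and 0.0635 m) or (x of cell_timer in the frame of old_tray between 0.019 and 0.059 m and x of timer in the frame of new_tray between -0.0635 and -0.0135 m) or (x of cell_timer in the frame of old_tray between 0.097 and 0.137 m and x of timer in the frame of new_tray between -0.1405 and -0.0905 m)) and y of timer in the frame of new_tray between -0.025 and 0.025 m and z of timer in the frame of new_tray between 0.006 and 0.014 m and ((x of cell_glue in the frame of old_tray between -0.137 and -0.097 m and x of glue in the frame of new_tray between 0.0905 and 0.1405 m) or (x of cell_glue in the frame of old_tray between -0.059 and -0.019 m and x of glue in the frame of new_tray between 0.0135 and 0.0635 m) or (x of cell_glue in the frame of old_tray between 0.019 and 0.059 m and x of glue in the frame of new_tray between -0.0635 and -0.0135 m) or (x of cell_glue in the frame of old_tray between 0.097 and 0.137 m and x of glue in the frame of new_tray between -0.1405 and -0.0905 m)) and y of glue in the frame of new_tray between -0.025 and 0.025 m and z of glue in the frame of new_tray between 0.006 and 0.014 m); the robot touches nothing.
It fails at once if the mug is moved by more than 20 mm (distance of mug from where it was at the start of the episode above 0.02 m).
It fails at once if the stapler is moved by more than 20 mm (distance of stapler from where it was at the start of the episode above 0.02 m).
It also fails if it takes over 96 s, if anything falls off the work surface, if the arm or the gripper's body presses on something with over 40 N, if the wrist force passes 120 N, or if a joint passes its speed limit or range.

## Robot

A 6-joint arm with a two-finger parallel gripper is mounted at the origin on a cart in front of the work surface, level with it; the furniture and walls round the work are solid. World frame = base frame: x ahead of the robot, y to its left, z up, the work surface at z = 0. Lengths are in m, angles in rad, forces in N, time in s.
With the tool pointing down it reaches from about 0.425 to 0.95 m from the base axis. Payload 3.5 kg.
Tool frame: the origin (TCP) lies at the very end of the fingers, on their centre line; the grasp point (between the pads) lies 19 mm behind it (ctrl.grip_point_offset is the distance from the TCP to the grasp point, in m); z points along the fingers, y is the line along which they close (so a half turn about z gives the same grasp; the last joint's range is limited). The gripper opens to 85 mm and grips with 20 to 120 N. Pads are 22 mm wide; open, the fingers measure 114 mm over their backs; the gripper's body (76 mm by 85 mm) begins 54 mm behind the grasp point. The pads swing forward as they close: fully open they stand 13 mm farther back than shut.
Start: joints at [1.189, 0.286, 1.577, -0, 1.279, -0.15], TCP at [0.155, 0.657, 0.231] pointing down, gripper open.
Joint ranges: [-2.77, 2.77], [-0.9, 2.22], [0.21, 2.48], [-1.53, 4.67], [0.24, 2.81], [-2.84, 2.84]. Speed limits (rad/s): [2.79, 2.79, 3.14, 3.14, 3.14, 3.14].

## Interface

Orientations are given as a unit quaternion [x, y, z, w].
In Python, from plant import telemetry, vision, ctrl gives the robot as it stands.
- The arm moves only by the tool arm_command, never from a script. Its argument "series" is one flat list of numbers, 7 for each row, row after row: the shift along the tool's x, y, z in cm, then the turn, a rotation vector about the tool's x, y, z in degrees, then the closure, from 0 (fully open) to 1 (shut). A call has 1 to 10 rows; each row is the pose to reach, as a shift and turn from the pose commanded when the call began, along the tool's axes at that moment; what a row does not reach only later rows make up. A row lasts 1/12 s, in which the tool goes at most 41.7 mm and 7.16 degrees, less where a joint would pass 70% of its speed; a pose out of reach is approached as far as the arm can. A call with a gripper value outside its range is refused whole. The fingers move at their own pace and stop on an object; "force" is the grip in N (left out, the last holds). Time passes only in rows, so rows that repeat a pose let the fingers close. It gives the time, the measured TCP pose, the force, the opening and the grip force at its end, in the units of the state.
- telemetry.get_state(): the state, without advancing time (a new reading comes with each control period).
- vision.read_camera(name): name is "side" or "top"; returns a dict with "color" (420x560x3 uint8, blue, green, red), "K" (3x3 intrinsics, pixels), "D" ([k1, k2, p1, p2, k3] as OpenCV has them; the pictures are not rectified), "rvec" (rotation vector, rad) and "tvec" (3), from world to camera coordinates, as OpenCV has them. Camera axes: x right, y down, z forward; pixel columns grow to the right and rows downward; lengths in m; the calibration is good to about 2 mm. A picture is of the moment at which its call begins. There is no depth.
- ctrl.sign_off(): hands the job in; it is judged then, once.
The state is a dict: "time": time; "qpos": joint angles; "dq": joint speeds; "joint_efforts": joint torques, N m; "eef_pos": TCP position; "tcp_rot": TCP orientation; "contact_force": force on the tool from outside, world axes, zero at the start; "wrist_torque": the same for the moment, N m; "opening": opening from 0.0 (shut) to 1.0 (fully open); "finger_force": force on a finger pad.
Only numpy, scipy, OpenCV 4.12 (cv2) and the standard library are available. Lean on these libraries where they do the work, as an engineer would, in place of code of your own. Each camera call takes 0.05 s, during which the arm holds its last target. There are 200 camera calls.

## Working session

There is one attempt and no reset: what is moved stays moved. The work goes in short steps, Python scripts to look and compute and a tool call to move; the robot and the scene stay as the last step left them, time stands still between calls to the robot, and variables do not carry over. Pictures are saved under pics/ and viewed, at most 14 in all, crops included, and the job is handed in when it is done.

Besides the shell and the picture viewer there is one more tool, called after ">>>" as name(argument=value, ...) on one line, values as JSON. arm_command: Moves the arm, as the interface text tells. Its arguments: {"type":"object","properties":{"series":{"type":"array","items":{"type":"number"}},"force":{"type":"number"}},"required":["series"]}

```bash
mkdir -p pics
python3 - <<'E'
from plant import telemetry, vision, ctrl
import cv2
for n in("top","side"):
    c=vision.read_camera(n); cv2.imwrite(f"pics/{n}0.png",c["color"]); print(n,c["K"],c["D"],c["rvec"],c["tvec"])
print(telemetry.get_state(), ctrl.grip_point_offset)
E
```

```text
top [[445.38319327   0.         278.74248606]
 [  0.         445.38319327 205.47475301]
 [  0.           0.           1.        ]] [0.03079465 0.         0.         0.         0.        ] [ 2.17261182 -2.17265745  0.11097178] [-0.12056901  0.53847836  1.24671298]
side [[485.61907359   0.         276.49236188]
 [  0.         485.61907359 206.63099825]
 [  0.           0.           1.        ]] [-0.0643899  0.         0.         0.         0.       ] [ 0.24957409 -2.69050465  1.37568908] [0.48662986 0.15397804 1.07942039]
{'time': 0.1, 'qpos': array([ 1.18900870e+00,  2.87092590e-01,  1.57802459e+00,  6.63305550e-06,
        1.27860880e+00, -1.50035135e-01]), 'dq': array([ 0.00067791, -0.00142024, -0.00216557, -0.00028068, -0.00041988,
       -0.00018971]), 'joint_efforts': array([ 6.07564652e-05, -4.07300949e+01, -2.93695933e+01, -1.40644147e-04,
        3.40568229e-03, -1.29599380e-05]), 'eef_pos': array([0.15480582, 0.65639973, 0.23007842]), 'tcp_rot': array([ 1.15617988e-01,  9.93293181e-01, -1.02833823e-03, -2.83370128e-04]), 'contact_force': array([1.03707306, 0.49790146, 0.23141436]), 'wrist_torque': array([-0.07405736, -0.04740818,  0.01509175]), 'finger_force': 0.0, 'opening': 0.9981632151560507} 0.0187
```

View pics/top0.png

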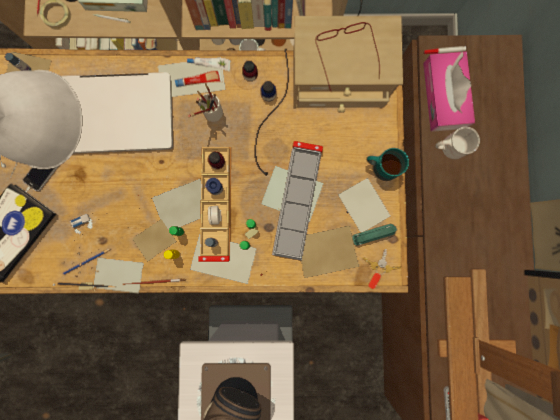

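View pics/side0.png

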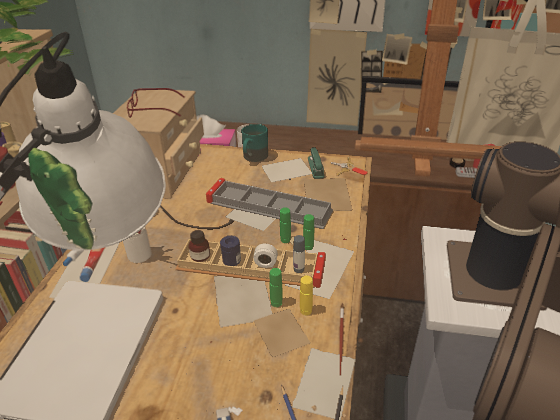

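```bash
cat > h.py <<'E'
from plant import telemetry, vision, ctrl
import cv2, numpy as np
def cam(n): return vision.read_camera(n)
def ray(c,px,z):
    u=cv2.undistortPoints(np.array([[px]],float),c["K"],c["D"])[0,0]
    R=cv2.Rodrigues(c["rvec"])[0]; C=-R.T@np.ravel(c["tvec"]); d=R.T@[u[0],u[1],1]
    return C+d*(z-C[2])/d[2]
def proj(c,P): return cv2.projectPoints(np.array([P],float),c["rvec"],c["tvec"],c["K"],c["D"])[0][0,0]
def crop(c,x,y,w,h,s,f):
    cv2.imwrite(f"pics/{f}.png",cv2.resize(c["color"][y:y+h,x:x+w],None,fx=s,fy=s,interpolation=cv2.INTER_CUBIC))
E
python3 - <<'E'
from h import *
c=cam("top"); crop(c,150,135,200,140,4,"top1")
s=cam("side"); crop(s,165,170,185,150,4,"side1")
for P in[(0,0,0),(.155,.657,.23),(.5,0,0),(.5,.2,0)]: print(P,proj(c,P),proj(s,P))
E
```

```text
(0, 0, 0) [235.40984114 399.00451667] [492.26971242 274.90665596]
(0.155, 0.657, 0.23) [-64.05990029 365.02232106] [483.17847241 546.4446832 ]
(0.5, 0, 0) [237.25634058 219.53583414] [274.98390124 250.76600054]
(0.5, 0.2, 0) [168.25594566 219.55563759] [255.97137856 313.00205126]
```

View pics/top1.png

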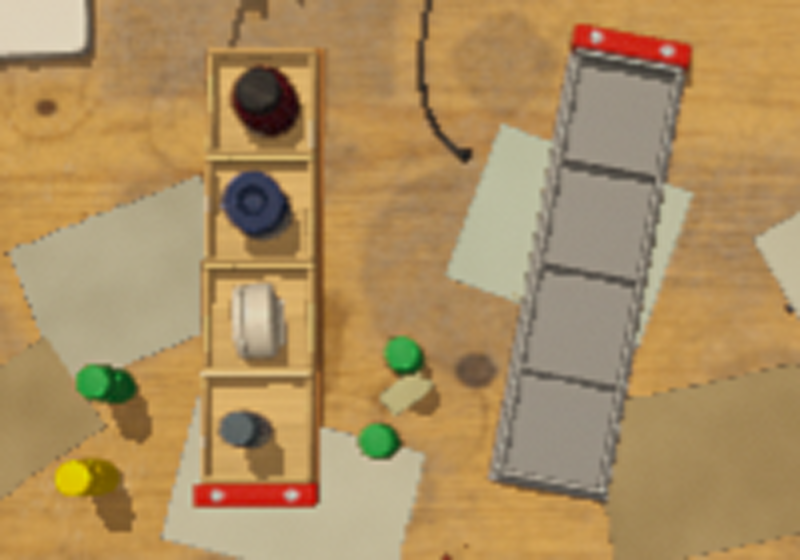

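View pics/side1.png

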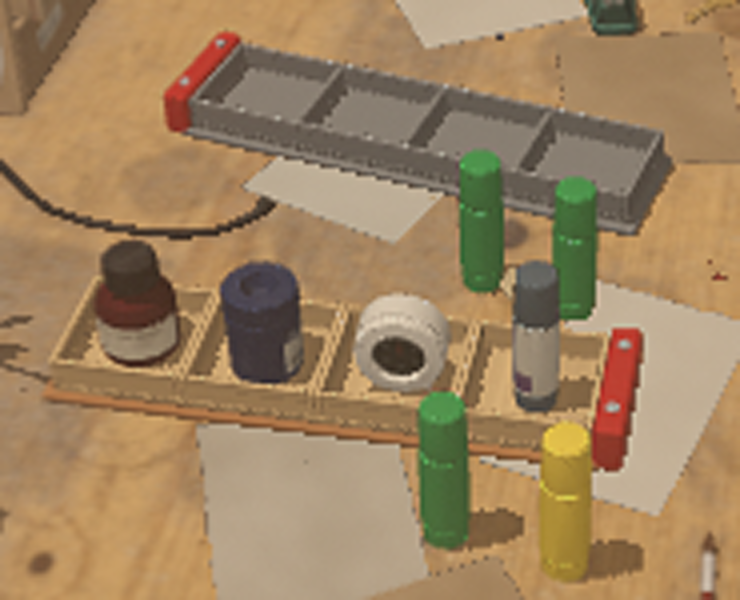

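Run:
```python
from h import *
np.set_printoptions(precision=4,suppress=True)
c=cam("top");s=cam("side")
t=lambda p,z:ray(c,(p[0]/4+150-.4,p[1]/4+135-.4),z)[:2]
q=lambda p,z:ray(s,(p[0]/4+165-.4,p[1]/4+170-.4),z)[:2]
for n,z,a,b in[("ink",.077,(261,88),(130,255)),("tub",.069,(254,202),(261,281)),("timer",.064,(256,317),(402,300)),("glue",.102,(236,428),(537,275)),("g1",.092,(403,355),(480,163)),("g2",.092,(378,440),(575,189)),("g3",.092,(94,382),(440,404)),("y",.092,(71,477),(566,437))]:
    print(n,t(a,z),q(b,z))
for n,P in[("old",[(209,50),(319,50),(312,483),(204,481)]),("new",[(577,55),(684,70),(606,496),(496,478)])]:
    W=np.array([t(p,.028) for p in P]); print(n,W.tolist(),W.mean(0)); m=(W[0]+W[1]-W[2]-W[3])/2; print(np.linalg.norm(m),np.arctan2(m[1],m[0]))
print("red old floor", t((256,495),.032),"red new",t((632,48),.032))
for n,P in[("old",[(93,277),(608,338)]),("new side corners l r far",[(240,45),(660,133),(640,222),(192,99)])]: print(n,[q(p,.028) for p in P])
```

```text
ink [0.6696 0.0567] [0.6672 0.058 ]
tub [0.591  0.0616] [0.5904 0.0584]
timer [0.5115 0.0598] [0.5098 0.0553]
glue [0.4343 0.0666] [0.4318 0.0665]
g1 [ 0.4835 -0.0437] [ 0.4831 -0.0419]
g2 [ 0.4264 -0.0272] [ 0.4245 -0.026 ]
g3 [0.4654 0.1639] [0.4655 0.1634]
y [0.402  0.1776] [0.3997 0.1759]
old [[0.7077110720311353, 0.1014418780478934], [0.7078541991941547, 0.022136806687172078], [0.39690706322111574, 0.023766529593632263], [0.39840150960781706, 0.09981512760566022]] [0.5527 0.0618]
0.3101283492017398 -4.79231298052939e-06
new [[0.7043570358437989, -0.16429745778273863], [0.6933491343782887, -0.2415560361019892], [0.3877012081479697, -0.18364391682414272], [0.40032562061799015, -0.10602167572847959]] [ 0.5464 -0.1739]
0.310325848026851 -0.18831410106149513
red old floor [0.3886 0.0625] red new [ 0.7086 -0.2038]
old [array([0.7081, 0.0247]), array([0.3967, 0.0268])]
new side corners l r far [array([ 0.6928, -0.2388]), array([ 0.3895, -0.1801]), array([ 0.3913, -0.0835]), array([ 0.7061, -0.168 ])]
```

Glue candidates: grey stick in the tray at top (209,242). The green ones at (174,230), (251,224) and (245,245) and the yellow one at (168,254) are decoys. The crops show the grey one standing in the cell next to the red block. Order from the red end is glue, timer, sharpener, ink. Their targets are new-tray x = +115, +38, -38, -115.

```bash
cat > go.py <<'E'
import sys
from h import *
from scipy.spatial.transform import Rotation as R
x,y,z,yaw=map(float,sys.argv[1:5]); s=telemetry.get_state()
a=np.radians(yaw); Y=np.array([np.cos(a),np.sin(a),0]); Z=np.array([0,0,-1.]); T=np.c_[np.cross(Y,Z),Y,Z]
C=R.from_quat(s["tcp_rot"])
print(np.round(C.inv().apply(np.array([x,y,z])-s["eef_pos"])*100,2),np.round((C.inv()*R.from_matrix(T)).as_rotvec(True),2),s["time"])
E
python3 go.py .433 .0665 .20 90
```

```text
[-40.62 -51.05   3.12] [-5.000e-02 -1.000e-02 -1.328e+01] 0.3
```

>>> arm_command(series=[-40.6,-51,3.1,0,0,-13.3,0.3,-40.6,-51,3.1,0,0,-13.3,0.3,-40.6,-51,3.1,0,0,-13.3,0.3,-40.6,-51,3.1,0,0,-13.3,0.3,-40.6,-51,3.1,0,0,-13.3,0.3,-40.6,-51,3.1,0,0,-13.3,0.3,-40.6,-51,3.1,0,0,-13.3,0.3,-40.6,-51,3.1,0,0,-13.3,0.3,-40.6,-51,3.1,0,0,-13.3,0.3,-40.6,-51,3.1,0,0,-13.3,0.3])

```text
time: 1.13
eef_pos: [0.3328, 0.2788, 0.2117]
tcp_rot: [-0.001, 1.0, 0.0, 0.001]
contact_force: [0.5, 0.0, 0.2]
opening: 0.704
finger_force: 0.0
```

```bash
python3 go.py .433 .0665 .20 90
```

```text
[-10.   -21.24   1.17] [0.02 0.06 0.06] 1.1333
```

>>> arm_command(series=[-9.4,-20,1.2,0,0,0,0.3,-9.4,-20,1.2,0,0,0,0.3,-9.4,-20,1.2,0,0,0,0.3,-9.4,-20,1.2,0,0,0,0.3,-9.4,-20,1.2,0,0,0,0.3,-9.4,-20,1.2,0,0,0,0.3,-9.4,-20,1.2,0,0,0,0.3,-9.4,-20,1.2,0,0,0,0.3])

```text
time: 1.8
eef_pos: [0.4266, 0.08, 0.1995]
tcp_rot: [0.001, 1.0, 0.0, -0.0]
contact_force: [-0.5, 0.3, -0.3]
opening: 0.704
finger_force: 0.0
```

```bash
python3 go.py .433 .0665 .058 90
python3 - <<'E'
from h import *
c=cam("side"); crop(c,165,130,185,150,4,"side2")
E
```

```text
[-0.65 -1.35 14.15] [ 0.03 -0.03 -0.12] 1.8
```

View pics/side2.png

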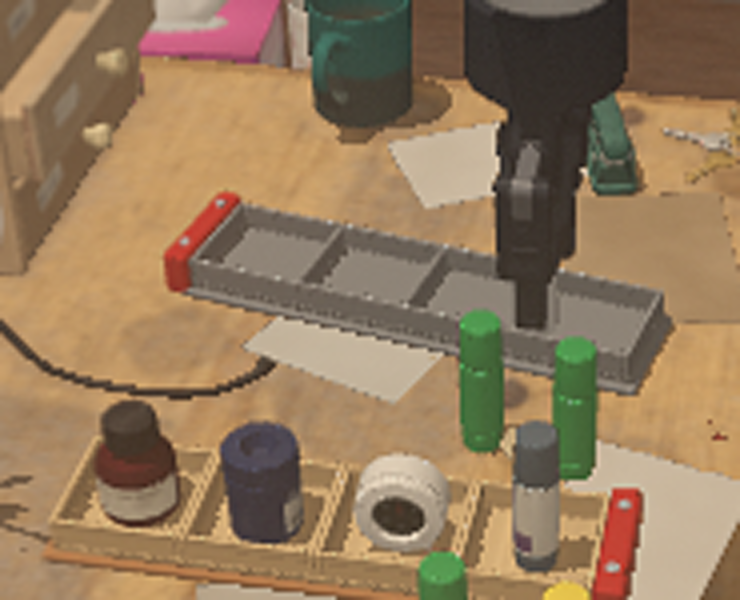

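The gripper hangs at crop (535,300), above the grey glue stick (537,440), clear of its neighbours. I'll centre it and descend.

>>> arm_command(series=[-0.65,-1.35,2,0,0,0,0.3,-0.65,-1.35,5,0,0,0,0.3,-0.65,-1.35,9,0,0,0,0.3,-0.65,-1.35,12,0,0,0,0.3,-0.65,-1.35,14.1,0,0,0,0.3,-0.65,-1.35,14.1,0,0,0,0.3,-0.65,-1.35,14.1,0,0,0,0.9,-0.65,-1.35,14.1,0,0,0,0.9,-0.65,-1.35,14.1,0,0,0,0.9,-0.65,-1.35,14.1,0,0,0,0.9], force=30)

```text
time: 2.68
eef_pos: [0.4348, 0.0673, 0.0607]
tcp_rot: [-0.0, 1.0, 0.0, 0.002]
contact_force: [0.6, -0.0, 3.7]
opening: 0.295
finger_force: 29.8
```

>>> arm_command(series=[0,0,0,0,0,0,0.9,0,0,0,0,0,0,0.9,0,0,-1,0,0,0,0.9,0,0,-3,0,0,0,0.9,0,0,-6,0,0,0,0.9,0,0,-9,0,0,0,0.9,0,0,-12,0,0,0,0.9,0,0,-14,0,0,0,0.9,0,0,-14,0,0,0,0.9])

```text
time: 3.43
eef_pos: [0.436, 0.0666, 0.2046]
tcp_rot: [-0.0, 1.0, -0.001, 0.005]
contact_force: [0.3, -0.2, 0.5]
opening: 0.292
finger_force: 29.6
```

```bash
python3 go.py .6594 -.1954 .20 79.2
python3 - <<'E'
from h import *
c=cam("side"); crop(c,165,130,185,150,4,"side3")
E
```

```text
[-22.33 -26.21   0.73] [-0.02  0.63 10.82] 3.4333
```

View pics/side3.png

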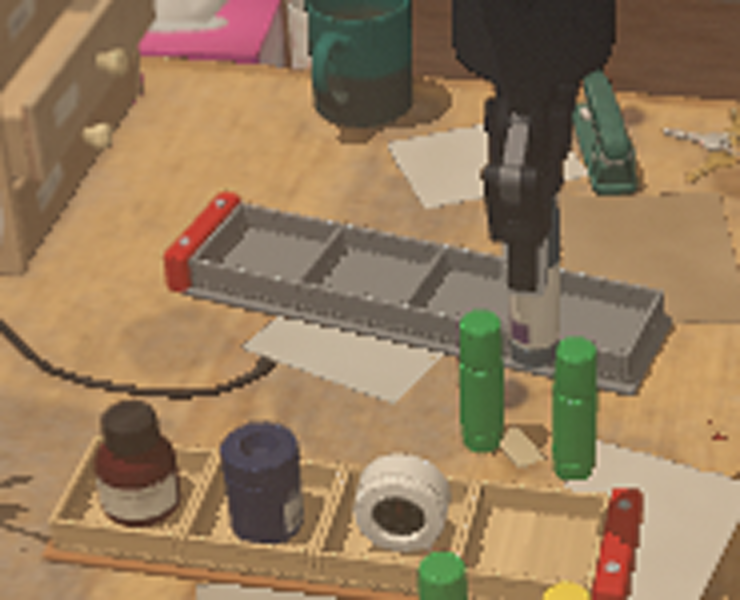

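The grey glue is held upright (bottom at crop 530,355), clear of the green sticks. I'll carry it to the far cell.

>>> arm_command(series=[-22.3,-26.2,0.7,0,0,10.8,0.9,-22.3,-26.2,0.7,0,0,10.8,0.9,-22.3,-26.2,0.7,0,0,10.8,0.9,-22.3,-26.2,0.7,0,0,10.8,0.9,-22.3,-26.2,0.7,0,0,10.8,0.9,-22.3,-26.2,0.7,0,0,10.8,0.9,-22.3,-26.2,0.7,0,0,10.8,0.9,-22.3,-26.2,0.7,0,0,10.8,0.9,-22.3,-26.2,0.7,0,0,10.8,0.9,-22.3,-26.2,0.7,0,0,10.8,0.9])

```text
time: 4.32
eef_pos: [0.656, -0.1973, 0.1881]
tcp_rot: [0.095, 0.995, 0.0, -0.002]
contact_force: [-0.7, 0.6, -1.3]
opening: 0.296
finger_force: 29.7
```

```bash
python3 go.py .6594 -.1954 .061 79.2
```

```text
[-0.35  0.25 12.71] [ 0.03 -0.24 -0.15] 4.3167
```

>>> arm_command(series=[-0.2,0.1,2,0,0,0,0.9,-0.2,0.1,5,0,0,0,0.9,-0.2,0.1,8,0,0,0,0.9,-0.2,0.1,10,0,0,0,0.9,-0.2,0.1,10,0,0,0,0.9,-0.2,0.1,10,0,0,0,0.9,-0.2,0.1,10,0,0,0,0.9])

```text
time: 4.9
eef_pos: [0.6586, -0.1938, 0.0929]
tcp_rot: [0.094, 0.996, -0.0, 0.001]
contact_force: [-0.2, -0.4, 1.1]
opening: 0.289
finger_force: 29.7
```

```bash
python3 go.py .6594 -.1954 .061 79.2
python3 - <<'E'
from h import *
c=cam("side"); crop(c,165,130,185,150,4,"side4")
E
```

```text
[-0.11 -0.15  3.19] [-0.02  0.08  0.06] 4.9
```

View pics/side4.png

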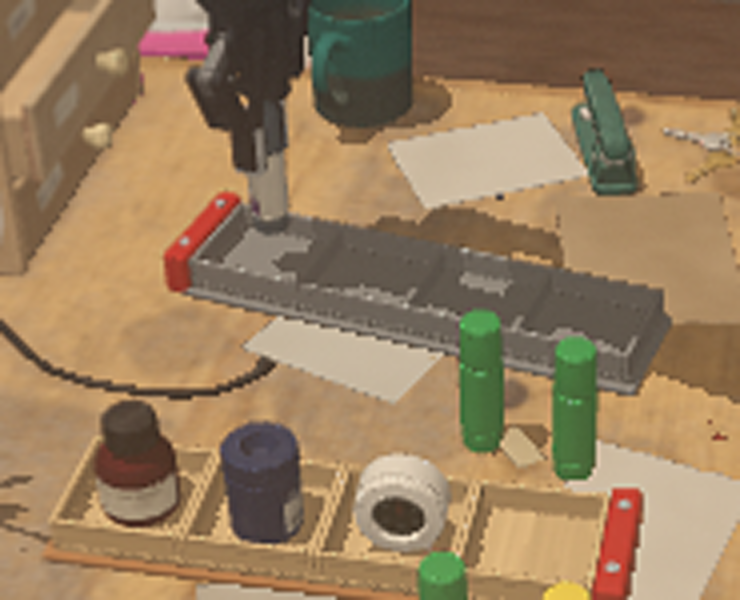

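The stick (crop 268,215) hangs over the far cell. Lower, release and rise.

>>> arm_command(series=[-0.1,-0.1,1.5,0,0,0,0.9,-0.1,-0.1,2.5,0,0,0,0.9,-0.1,-0.1,3.2,0,0,0,0.9,-0.1,-0.1,3.2,0,0,0,0.9,-0.1,-0.1,3.2,0,0,0,0.9,-0.1,-0.1,3.2,0,0,0,0.9,-0.1,-0.1,3.2,0,0,0,0.4,-0.1,-0.1,3.2,0,0,0,0.4,-0.1,-0.1,3.2,0,0,0,0.4,-0.1,-0.1,3.2,0,0,0,0.4])

```text
time: 5.78
eef_pos: [0.6587, -0.1952, 0.0588]
tcp_rot: [0.094, 0.996, 0.0, -0.001]
contact_force: [0.2, 0.3, 0.3]
opening: 0.601
finger_force: 0.0
```

>>> arm_command(series=[0,0,0,0,0,0,0.35,0,0,-2,0,0,0,0.35,0,0,-6,0,0,0,0.35,0,0,-10,0,0,0,0.35,0,0,-13,0,0,0,0.35,0,0,-13,0,0,0,0.35])

```text
time: 6.28
eef_pos: [0.6632, -0.1972, 0.1997]
tcp_rot: [0.094, 0.996, -0.003, 0.007]
contact_force: [0.7, 0.1, 1.5]
opening: 0.648
finger_force: 0.0
```

```bash
python3 go.py .511 .0575 .16 90
```

```text
[19.77 22.19  3.58] [ -0.3    0.86 -10.77] 6.2833
```

>>> arm_command(series=[19.5,22.2,2.8,0,0,-10.8,0.35,19.5,22.2,2.8,0,0,-10.8,0.35,19.5,22.2,2.8,0,0,-10.8,0.35,19.5,22.2,2.8,0,0,-10.8,0.35,19.5,22.2,2.8,0,0,-10.8,0.35,19.5,22.2,2.8,0,0,-10.8,0.35,19.5,22.2,2.8,0,0,-10.8,0.35,19.5,22.2,2.8,0,0,-10.8,0.35,19.5,22.2,2.8,0,0,-10.8,0.35,19.5,22.2,2.8,0,0,-10.8,0.35])

```text
time: 7.12
eef_pos: [0.5095, 0.059, 0.1618]
tcp_rot: [-0.001, 1.0, -0.0, 0.001]
contact_force: [0.6, 0.0, -0.3]
opening: 0.649
finger_force: 0.0
```

```bash
python3 go.py .511 .058 .029 90;  python3 - <<'E'
from h import *
c=cam("side"); crop(c,165,130,185,150,4,"side5")
E
```

```text
[-0.13 -0.09 13.28] [-0.04  0.06  0.08] 7.1167
```

View pics/side5.png

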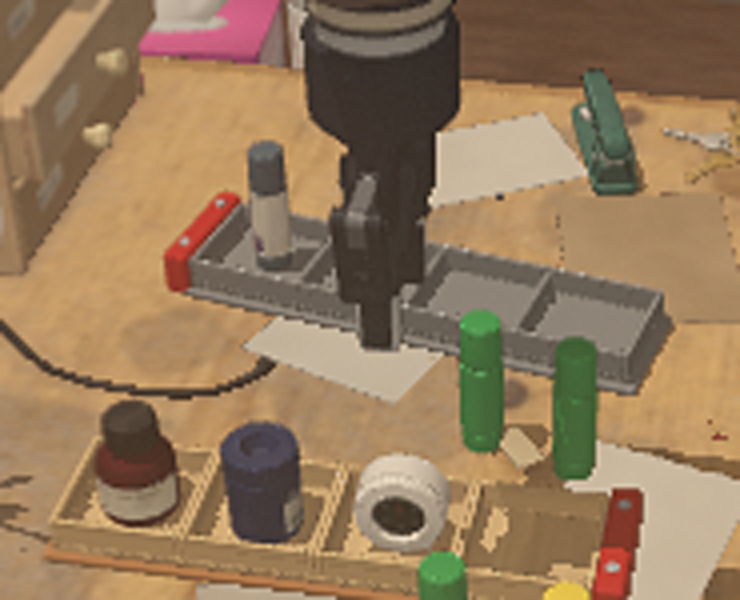

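The glue stands upright in the far cell (crop 270,260). The gripper is above the timer (crop 402,505).

>>> arm_command(series=[-0.1,-0.1,3,0,0,0,0.35,-0.1,-0.1,6,0,0,0,0.35,-0.1,-0.1,9,0,0,0,0.35,-0.1,-0.1,11.5,0,0,0,0.35,-0.1,-0.1,13.2,0,0,0,0.35,-0.1,-0.1,13.2,0,0,0,0.35,-0.1,-0.1,13.2,0,0,0,0.9,-0.1,-0.1,13.2,0,0,0,0.9,-0.1,-0.1,13.2,0,0,0,0.9,-0.1,-0.1,13.2,0,0,0,0.9], force=40)

```text
time: 8.0
eef_pos: [0.5118, 0.0577, 0.0314]
tcp_rot: [-0.0, 1.0, -0.0, 0.002]
contact_force: [0.2, -0.4, 1.2]
opening: 0.306
finger_force: 40.0
```

>>> arm_command(series=[0,0,0,0,0,0,0.9,0,0,0,0,0,0,0.9,0,0,-1,0,0,0,0.9,0,0,-3,0,0,0,0.9,0,0,-6,0,0,0,0.9,0,0,-9,0,0,0,0.9,0,0,-12,0,0,0,0.9,0,0,-14,0,0,0,0.9,0,0,-14,0,0,0,0.9])

```text
time: 8.75
eef_pos: [0.5128, 0.0582, 0.1754]
tcp_rot: [-0.0, 1.0, -0.0, 0.005]
contact_force: [0.1, -0.7, -0.2]
opening: 0.308
finger_force: 39.7
```

```bash
python3 go.py .5837 -.181 .165 79.2;  python3 - <<'E'
from h import *
c=cam("side"); crop(c,165,130,185,150,4,"side6")
E
```

```text
[ -7.06 -23.92   1.12] [ 0.03  0.56 10.84] 8.75
```

View pics/side6.png

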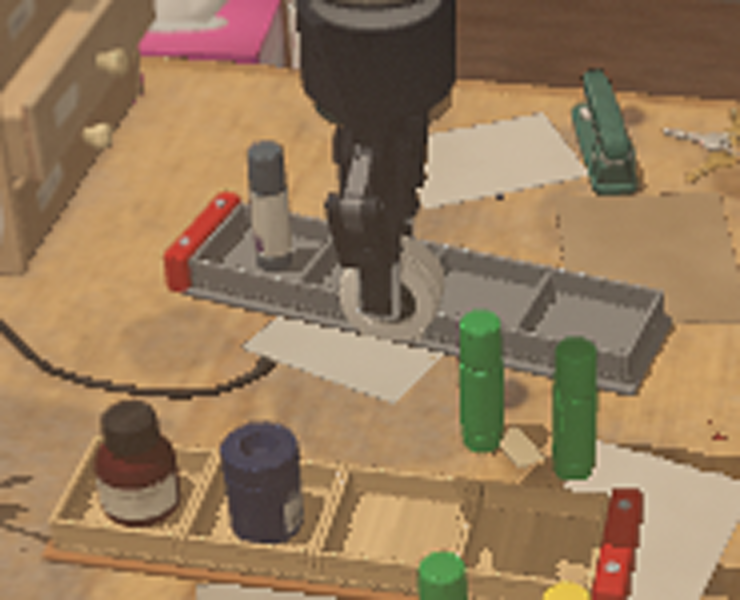

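The timer (crop 392,295) is held upright. On to cell +38.

>>> arm_command(series=[-7.1,-23.9,1,0,0,10.8,0.9,-7.1,-23.9,1,0,0,10.8,0.9,-7.1,-23.9,1,0,0,10.8,0.9,-7.1,-23.9,1,0,0,10.8,0.9,-7.1,-23.9,1,0,0,10.8,0.9,-7.1,-23.9,1,0,0,10.8,0.9,-7.1,-23.9,1,0,0,10.8,0.9,-7.1,-23.9,1,0,0,10.8,0.9,-7.1,-23.9,1,0,0,10.8,0.9,-7.1,-23.9,1,0,0,10.8,0.9])

```text
time: 9.63
eef_pos: [0.5801, -0.1792, 0.1581]
tcp_rot: [0.093, 0.996, 0.001, -0.001]
contact_force: [0.9, 0.1, -0.9]
opening: 0.311
finger_force: 39.9
```

```bash
python3 go.py .5837 -.181 .032 79.2
```

```text
[-0.42 -0.13 12.61] [ 0.07 -0.16  0.09] 9.6333
```

>>> arm_command(series=[-0.3,-0.1,3,0,0,0,0.9,-0.3,-0.1,6,0,0,0,0.9,-0.3,-0.1,8.5,0,0,0,0.9,-0.3,-0.1,9.5,0,0,0,0.9,-0.3,-0.1,9.5,0,0,0,0.9,-0.3,-0.1,9.5,0,0,0,0.9])

```text
time: 10.13
eef_pos: [0.5839, -0.1814, 0.0648]
tcp_rot: [0.093, 0.996, 0.0, -0.0]
contact_force: [-0.4, 0.2, 0.3]
opening: 0.305
finger_force: 39.9
```

```bash
python3 go.py .5837 -.181 .032 79.2
```

```text
[0.03 0.04 3.28] [ 0.01 -0.02  0.1 ] 10.1333
```

>>> arm_command(series=[0,0,1.5,0,0,0,0.9,0,0,2.7,0,0,0,0.9,0,0,3.3,0,0,0,0.9,0,0,3.3,0,0,0,0.9,0,0,3.3,0,0,0,0.9,0,0,3.3,0,0,0,0.9,0,0,3.3,0,0,0,0.5,0,0,3.3,0,0,0,0.5,0,0,3.3,0,0,0,0.5,0,0,3.3,0,0,0,0.5])

```text
time: 10.97
eef_pos: [0.5841, -0.1826, 0.0318]
tcp_rot: [0.094, 0.996, -0.0, 0.0]
contact_force: [-0.4, 0.2, 0.1]
opening: 0.502
finger_force: 0.0
```

>>> arm_command(series=[0,0,0,0,0,0,0.5,0,0,-2,0,0,0,0.5,0,0,-6,0,0,0,0.5,0,0,-10,0,0,0,0.25,0,0,-13,0,0,0,0.25,0,0,-13,0,0,0,0.25])

```text
time: 11.47
eef_pos: [0.5883, -0.1845, 0.1708]
tcp_rot: [0.094, 0.996, -0.003, 0.007]
contact_force: [1.5, -0.6, 0.7]
opening: 0.754
finger_force: 0.0
```

```bash
python3 go.py .5907 .06 .16 90
```

```text
[ 4.35 24.07  0.91] [ -0.32   0.82 -10.77] 11.4667
```

>>> arm_command(series=[3.9,24,0.2,0,0,-10.8,0.25,3.9,24,0.2,0,0,-10.8,0.25,3.9,24,0.2,0,0,-10.8,0.25,3.9,24,0.2,0,0,-10.8,0.25,3.9,24,0.2,0,0,-10.8,0.25,3.9,24,0.2,0,0,-10.8,0.25,3.9,24,0.2,0,0,-10.8,0.25,3.9,24,0.2,0,0,-10.8,0.25,3.9,24,0.2,0,0,-10.8,0.25])

```text
time: 12.22
eef_pos: [0.5903, 0.0604, 0.1591]
tcp_rot: [-0.0, 1.0, -0.0, -0.0]
contact_force: [-0.3, -0.6, -0.0]
opening: 0.752
finger_force: 0.0
```

```bash
python3 go.py .5907 .06 .029 90;  python3 - <<'E'
from h import *
c=cam("side"); crop(c,165,130,185,150,4,"side7")
E
```

```text
[-0.04 -0.03 13.01] [-0.03 -0.03  0.05] 12.2167
```

View pics/side7.png

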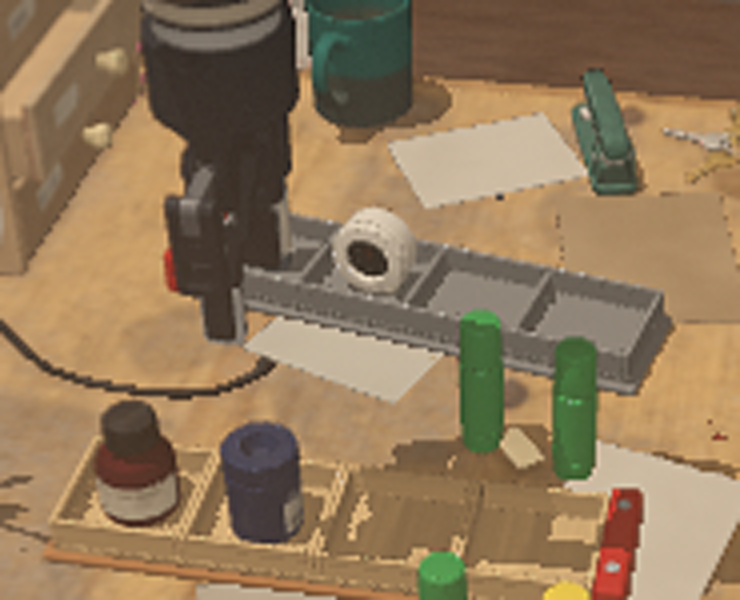

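The timer stands in cell 2 (crop 372,250). The glue is hidden behind the gripper. Next is the sharpener (crop 262,480).

>>> arm_command(series=[0,0,3,0,0,0,0.25,0,0,6,0,0,0,0.25,0,0,9,0,0,0,0.25,0,0,11.5,0,0,0,0.25,0,0,13,0,0,0,0.25,0,0,13,0,0,0,0.25,0,0,13,0,0,0,0.8,0,0,13,0,0,0,0.8,0,0,13,0,0,0,0.8,0,0,13,0,0,0,0.8], force=40)

```text
time: 13.1
eef_pos: [0.5918, 0.0602, 0.0313]
tcp_rot: [0.0, 1.0, -0.0, 0.002]
contact_force: [-0.0, -0.2, 0.6]
opening: 0.502
finger_force: 40.6
```

>>> arm_command(series=[0,0,0,0,0,0,0.8,0,0,0,0,0,0,0.8,0,0,-1,0,0,0,0.8,0,0,-3,0,0,0,0.8,0,0,-6,0,0,0,0.8,0,0,-9,0,0,0,0.8,0,0,-12,0,0,0,0.8,0,0,-14,0,0,0,0.8,0,0,-14,0,0,0,0.8])

```text
time: 13.85
eef_pos: [0.5939, 0.0607, 0.1768]
tcp_rot: [-0.0, 1.0, -0.0, 0.006]
contact_force: [0.9, -0.7, 1.0]
opening: 0.506
finger_force: 40.7
```

```bash
python3 go.py .5091 -.1668 .165 79.2
```

```text
[  8.51 -22.74   1.1 ] [ 0.02  0.68 10.84] 13.85
```

>>> arm_command(series=[8.2,-22.7,0.5,0,0,10.8,0.8,8.2,-22.7,0.5,0,0,10.8,0.8,8.2,-22.7,0.5,0,0,10.8,0.8,8.2,-22.7,0.5,0,0,10.8,0.8,8.2,-22.7,0.5,0,0,10.8,0.8,8.2,-22.7,0.5,0,0,10.8,0.8,8.2,-22.7,0.5,0,0,10.8,0.8,8.2,-22.7,0.5,0,0,10.8,0.8,8.2,-22.7,0.5,0,0,10.8,0.8,8.2,-22.7,0.5,0,0,10.8,0.8])

```text
time: 14.68
eef_pos: [0.5086, -0.1653, 0.164]
tcp_rot: [0.093, 0.996, 0.0, -0.0]
contact_force: [1.0, 0.5, -0.3]
opening: 0.5
finger_force: 40.9
```

>>> arm_command(series=[0,0,3,0,0,0,0.8,0,0,6,0,0,0,0.8,0,0,8.5,0,0,0,0.8,0,0,9.5,0,0,0,0.8,0,0,9.5,0,0,0,0.8,0,0,9.5,0,0,0,0.8])

```text
time: 15.18
eef_pos: [0.509, -0.1656, 0.0697]
tcp_rot: [0.093, 0.996, 0.0, -0.0]
contact_force: [0.6, -0.8, -0.2]
opening: 0.501
finger_force: 40.9
```

```bash
python3 go.py .5091 -.1668 .032 79.2;  python3 - <<'E'
from h import *
c=cam("side"); crop(c,165,130,185,150,4,"side8")
E
```

```text
[-0.03 -0.11  3.77] [ 0.01 -0.02  0.11] 15.1833
```

View pics/side8.png

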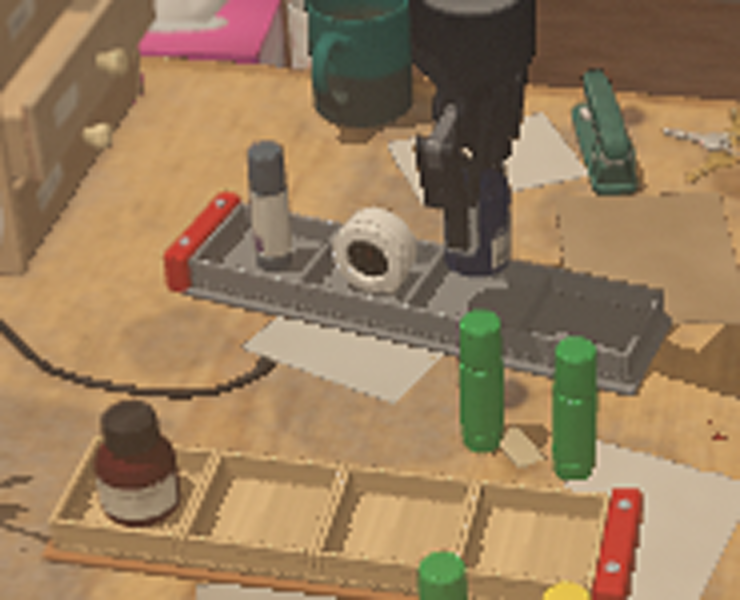

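The sharpener (crop 480,250) hangs over cell 3, with glue and timer upright. Lower and release.

>>> arm_command(series=[0,-0.1,1.5,0,0,0,0.8,0,-0.1,3,0,0,0,0.8,0,-0.1,3.8,0,0,0,0.8,0,-0.1,3.8,0,0,0,0.8,0,-0.1,3.8,0,0,0,0.8,0,-0.1,3.8,0,0,0,0.8,0,-0.1,3.8,0,0,0,0.3,0,-0.1,3.8,0,0,0,0.3,0,-0.1,3.8,0,0,0,0.3,0,-0.1,3.8,0,0,0,0.3])

```text
time: 16.07
eef_pos: [0.5087, -0.1675, 0.032]
tcp_rot: [0.094, 0.996, -0.0, 0.0]
contact_force: [0.4, -0.1, -0.3]
opening: 0.699
finger_force: 0.0
```

>>> arm_command(series=[0,0,0,0,0,0,0.3,0,0,-2,0,0,0,0.3,0,0,-6,0,0,0,0.3,0,0,-10,0,0,0,0.2,0,0,-13,0,0,0,0.2,0,0,-13,0,0,0,0.2])

```text
time: 16.57
eef_pos: [0.5126, -0.1696, 0.1699]
tcp_rot: [0.094, 0.996, -0.003, 0.007]
contact_force: [0.7, -0.0, 0.8]
opening: 0.8
finger_force: 0.0
```

```bash
python3 go.py .668 .0575 .16 90
```

```text
[-11.01  25.22   1.03] [ -0.34   0.78 -10.77] 16.5667
```

>>> arm_command(series=[-11.4,25.2,0.3,0,0,-10.8,0.2,-11.4,25.2,0.3,0,0,-10.8,0.2,-11.4,25.2,0.3,0,0,-10.8,0.2,-11.4,25.2,0.3,0,0,-10.8,0.2,-11.4,25.2,0.3,0,0,-10.8,0.2,-11.4,25.2,0.3,0,0,-10.8,0.2,-11.4,25.2,0.3,0,0,-10.8,0.2,-11.4,25.2,0.3,0,0,-10.8,0.2,-11.4,25.2,0.3,0,0,-10.8,0.2,-11.4,25.2,0.3,0,0,-10.8,0.2])

```text
time: 17.4
eef_pos: [0.6669, 0.0586, 0.1576]
tcp_rot: [-0.0, 1.0, -0.0, -0.001]
contact_force: [-0.0, -0.5, -0.3]
opening: 0.801
finger_force: 0.0
```

```bash
python3 go.py .668 .0575 .028 90
```

```text
[-0.13 -0.1  12.96] [-0.02 -0.1   0.03] 17.4
```

>>> arm_command(series=[-0.1,-0.1,3,0,0,0,0.2,-0.1,-0.1,6,0,0,0,0.2,-0.1,-0.1,9,0,0,0,0.2,-0.1,-0.1,11.5,0,0,0,0.2,-0.1,-0.1,12.8,0,0,0,0.2,-0.1,-0.1,12.8,0,0,0,0.2,-0.1,-0.1,12.8,0,0,0,0.8,-0.1,-0.1,12.8,0,0,0,0.8,-0.1,-0.1,12.8,0,0,0,0.8,-0.1,-0.1,12.8,0,0,0,0.8], force=50)

```text
time: 18.23
eef_pos: [0.6701, 0.0576, 0.033]
tcp_rot: [-0.0, 1.0, -0.0, 0.002]
contact_force: [0.1, -0.1, 2.7]
opening: 0.537
finger_force: 51.7
```

>>> arm_command(series=[0,0,0,0,0,0,0.8,0,0,0,0,0,0,0.8,0,0,-1,0,0,0,0.8,0,0,-3,0,0,0,0.8,0,0,-6,0,0,0,0.8,0,0,-9,0,0,0,0.8,0,0,-12,0,0,0,0.8,0,0,-14,0,0,0,0.8,0,0,-14,0,0,0,0.8])

```text
time: 18.98
eef_pos: [0.6715, 0.058, 0.1774]
tcp_rot: [-0.0, 1.0, -0.0, 0.005]
contact_force: [0.9, 0.8, -0.6]
opening: 0.533
finger_force: 51.5
```

```bash
python3 go.py .4334 -.1524 .165 79.2;  python3 - <<'E'
from h import *
c=cam("side"); crop(c,165,130,185,150,4,"side9")
E
```

```text
[ 23.83 -21.02   0.99] [ 0.03  0.61 10.84] 18.9833
```

View pics/side9.png

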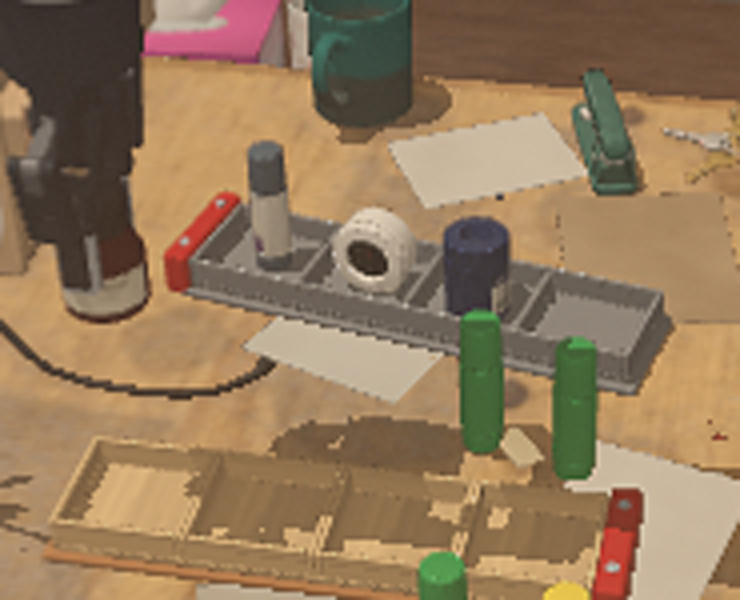

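The ink is held upright (crop 105,280), and the other three stand in their cells. Carry it to the nearest cell.

>>> arm_command(series=[23.6,-21,0.4,0,0,10.8,0.8,23.6,-21,0.4,0,0,10.8,0.8,23.6,-21,0.4,0,0,10.8,0.8,23.6,-21,0.4,0,0,10.8,0.8,23.6,-21,0.4,0,0,10.8,0.8,23.6,-21,0.4,0,0,10.8,0.8,23.6,-21,0.4,0,0,10.8,0.8,23.6,-21,0.4,0,0,10.8,0.8,23.6,-21,0.4,0,0,10.8,0.8,23.6,-21,0.4,0,0,10.8,0.8])

```text
time: 19.87
eef_pos: [0.4307, -0.1521, 0.1643]
tcp_rot: [0.095, 0.995, 0.001, -0.002]
contact_force: [0.6, 0.1, -1.1]
opening: 0.534
finger_force: 51.6
```

```bash
python3 go.py .4334 -.1524 .07 79.2
```

```text
[-0.3   0.    9.43] [ 0.11 -0.2  -0.15] 19.8667
```

>>> arm_command(series=[-0.2,0,3,0,0,0,0.8,-0.2,0,6,0,0,0,0.8,-0.2,0,8.5,0,0,0,0.8,-0.2,0,9.5,0,0,0,0.8,-0.2,0,9.5,0,0,0,0.8,-0.2,0,9.5,0,0,0,0.8])

```text
time: 20.37
eef_pos: [0.4348, -0.1519, 0.0711]
tcp_rot: [0.093, 0.996, 0.0, -0.001]
contact_force: [0.5, -1.0, -0.5]
opening: 0.529
finger_force: 51.7
```

```bash
python3 go.py .4334 -.1524 .032 79.2;  python3 - <<'E'
from h import *
c=cam("side"); crop(c,165,130,185,150,4,"side10")
E
```

```text
[ 0.12 -0.08  3.91] [ 0.04 -0.08  0.08] 20.3667
```

View pics/side10.png

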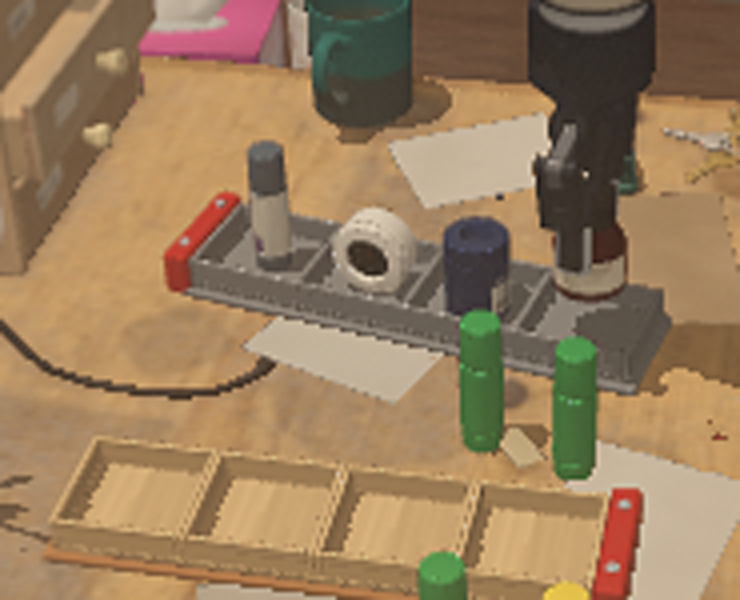

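The ink (crop 590,275) hangs over the nearest cell. Lower, release and rise.

>>> arm_command(series=[0.1,-0.1,1.5,0,0,0,0.8,0.1,-0.1,3,0,0,0,0.8,0.1,-0.1,3.8,0,0,0,0.8,0.1,-0.1,3.8,0,0,0,0.8,0.1,-0.1,3.8,0,0,0,0.8,0.1,-0.1,3.8,0,0,0,0.8,0.1,-0.1,3.8,0,0,0,0.25,0.1,-0.1,3.8,0,0,0,0.25,0.1,-0.1,3.8,0,0,0,0.25,0.1,-0.1,3.8,0,0,0,0.25])

```text
time: 21.25
eef_pos: [0.4337, -0.1536, 0.034]
tcp_rot: [0.094, 0.996, -0.0, 0.0]
contact_force: [0.3, -0.0, -0.2]
opening: 0.752
finger_force: 0.0
```

>>> arm_command(series=[0,0,0,0,0,0,0.25,0,0,-2,0,0,0,0.25,0,0,-6,0,0,0,0.25,0,0,-10,0,0,0,0.25,0,0,-14,0,0,0,0.25,0,0,-15,0,0,0,0.25,0,12,-15,0,0,0,0.25,0,20,-15,0,0,0,0.25,0,20,-15,0,0,0,0.25,0,20,-15,0,0,0,0.25])

```text
time: 22.08
eef_pos: [0.4645, 0.0118, 0.1836]
tcp_rot: [0.095, 0.996, -0.0, 0.0]
contact_force: [0.9, -0.1, -0.4]
opening: 0.753
finger_force: 0.0
```

>>> arm_command(series=[0,0,0,0,0,0,0.25,0,0,0,0,0,0,0.25,0,0,0,0,0,0,0.25,0,0,0,0,0,0,0.25,0,0,0,0,0,0,0.25,0,0,0,0,0,0,0.25])

```text
time: 22.58
eef_pos: [0.4645, 0.0091, 0.1835]
tcp_rot: [0.095, 0.995, -0.0, -0.0]
contact_force: [-0.6, 0.1, -0.2]
opening: 0.752
finger_force: 0.0
```

Run:
```python
from h import *
c=cam("top"); s=cam("side")
a=cv2.resize(c["color"][135:275,250:350],None,fx=4,fy=4,interpolation=cv2.INTER_CUBIC); b=cv2.resize(s["color"][150:290,200:300],None,fx=4,fy=4,interpolation=cv2.INTER_CUBIC)
cv2.imwrite("pics/fin.png",np.hstack([a,b]))
```

```text
(no output)
```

View pics/fin.png

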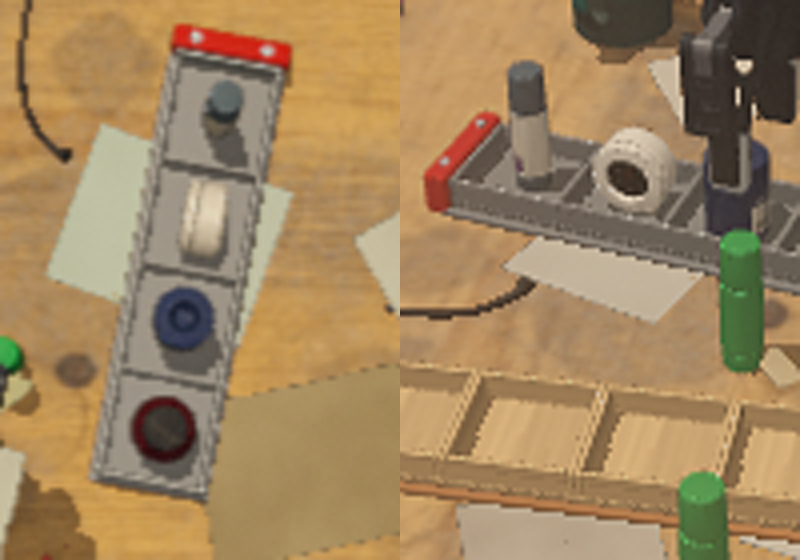

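All four stand upright and centred. In the top crop the glue is at (225,105), the timer at (205,218), the sharpener at (184,317) and the ink at (163,428), in that order from the red end. The gripper is clear.

```bash
python3 -c "
from plant import ctrl
print(ctrl.sign_off())"
```

```text
the job is handed in; nothing more can be done
None
```

The job is handed in: glue stick, timer, sharpener and ink bottle stand upright in the grey tray in that order from the red end, and the mug and stapler were not touched; sign-off gave no verdict.

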